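# Snap the flow-sensor clip onto the laser's gas pipe and slide it up to its stop collar

## Robot

A 6-joint arm with a two-finger parallel gripper is mounted at the origin on the work surface. World frame = base frame: x ahead of the robot, y to its left, z up, the work surface at z = 0. Lengths are in mm, angles in rad, forces in N, time in s.
With the tool pointing down it reaches from about 400 to 925 mm from the base axis. Payload 12.5 kg.
Tool frame: the origin (TCP) lies midway between the tips of the shut fingers; the grasp point (between the pads) lies 19 mm behind it; z points along the fingers, y is the line along which they close (so a half turn about z gives the same grasp; the last joint's range is limited). The gripper opens to 95 mm and grips with 3 to 60 N. Pads are 20 mm wide; open, the fingers measure 119 mm over their backs; the gripper's body (75 mm by 180 mm) begins 59 mm behind the grasp point.
Start: joints at [1.237, 0.491, 1.559, -0, 1.092, -0.106], TCP at [141.128, 608.876, 214.661] pointing down, gripper open.
Joint ranges: [-3.1, 3.1], [-0.84, 2.19], [0.05, 2.79], [-1.13, 4.28], [0.06, 2.93], [-2.69, 2.69]. Speed limits (rad/s): [2.22, 2.22, 2.79, 3.14, 3.14, 3.14].

## Interface

Orientations are given as [roll, pitch, yaw] about the fixed x, y, z axes, in that order (R = Rz(yaw) Ry(pitch) Rx(roll)).
In Python, from cell import env gives the robot as it stands.
- The arm moves only by the tool arm_command, never from a script. Its argument "targets" is a list of rows, each a list of 5 numbers: the shift along the tool's x, y, z in mm, then the turn about the tool's z in degrees, then the opening, from 0 (shut) to 1 (fully open). In form: [[tx, ty, tz, roll, fingers], ...]. A call has 1 to 5 rows; each row is the pose to reach, as a shift and turn from the pose commanded when the call began, along the tool's axes at that moment; what a row does not reach only later rows make up. A row lasts 1/10 s, in which the tool goes at most 50 mm and 8.59 degrees, less where a joint would pass 70% of its speed; a pose out of reach is approached as far as the arm can. A call with a gripper value outside its range is refused whole. The fingers move at their own pace and stop on an object; the grip force is fixed at half the most. Time passes only in rows, so rows that repeat a pose let the fingers close. It gives the time, the measured TCP pose, the force, the opening and the grip force at its end, in the units of the state.
- env.state(): the state, without advancing time (a new reading comes with each control period).
- env.read_camera(name): name is "scene" or "top" or "wrist"; returns a dict with "frame" (384x512x3 uint8, red, green, blue), "vertical_fov" (degrees; the focal length in pixels is half the picture's height over the tangent of half this angle, whatever the lens; pixels are square), "cx", "cy" (the principal point, pixels), "world_from_camera" (4x4, takes a point from camera to world coordinates); the wrist camera has in their place "hand_eye" (4x4, takes a point from camera to tool coordinates, whose origin is the TCP and whose axes are the flange's). Camera axes: x right, y down, z forward; pixel columns grow to the right and rows downward; lengths in mm; the calibration is good to about 2 mm. A picture is of the moment at which its call begins: read the wrist's pose just before it. There is no depth.
- env.job_done(): hands the job in; it is judged then, once.
The state is a dict: "t": time; "joints": joint angles; "qvel": joint speeds; "tau": joint torques, N m; "eef_pos": TCP position; "tcp_rot": TCP orientation; "ft_force": force on the tool from outside, world axes, zero at the start; "moment": the same for the moment, N m; "opening": opening from 0.0 (shut) to 1.0 (fully open); "grip_force": force on a finger pad.
Only numpy, scipy, OpenCV 4.12 (cv2) and the standard library are available. Lean on these libraries where they do the work, as an engineer would, in place of code of your own. Each camera call takes 0.05 s, during which the arm holds its last target. There are 200 camera calls.

## Task

Take the orange sensor clip out of its tray and push it straight down over the bare steel gas pipe, about 5 cm short of the blue stop collar, until its white arms snap past the pipe and it sits fully home. Then slide it along until it butts against the brass sleeve that sticks out of the collar, snug it up with a gentle push of about 10 N (less than 18 N, and without shifting the collar), and let go. Push on the pipe with less than 25 N, and leave the other things on the bench where they are.

Things in the scene. Friction and masses are not known exactly. Their poses are not given: they have to be found in the camera images.
- clip: orange sensor clip, 80 to 130 g, standing on its two white sprung arms in a shallow grey tray. Origin on the axis of its bore (28 mm, as the pipe; it coincides with the pipe's axis when home), x along the bore, z up. Saddle block 40 (x) x 36 (y) mm, 14 to 22 mm above the origin. Its ends are alike: either way round fits. Once on, it slides along the pipe with 1 to 5 N
- clip_grip (a point): centre of the clip's grip, 43 mm above the clip's origin (axes as the clip's): a flat orange head 34 mm (x) x 16 mm (y) x 42 mm high, standing on the saddle; pinch it across its 16 mm
- clip_mouth (a point): point midway between the lips of the clip's arms, 10 mm below the clip's origin. Lips 6 mm thick, 34 mm long, 21 mm apart, touch the pipe when the origin is about 20 mm above its axis, resist with 8 to 16 N, and pass the widest point at about 10 mm. It may not draw itself home from there: push on till the saddle meets the pipe's top and the force rises steeply
- rig: fixed gas-pipe rig: aluminium foot 70 x 360 x 12 mm, steel pipe 28 mm in diameter along its y axis, black end bracket (44 x 20 mm, top 105 mm up) at y = -155 mm, aluminium valve block (60 x 60 mm, brass plug, top 127 mm up) from y = 115 to 175 mm. Origin under the centre of the foot, z up. The bare pipe runs from y = -145 mm to the collar
- pipe_axis (a point): point on the pipe's axis, 80 mm above the rig's origin, axes as the rig's (y along the pipe)
- collar: blue stop collar clamped on the pipe, 42 mm in diameter, 16 mm long, origin at its centre, y along the pipe, 65 to 105 mm from the rig's centre. Out of its -y face a brass adjusting sleeve, 35 mm in diameter, sticks 2 to 16 mm (set differently each time, not measured: feel or look). The clip butts on the sleeve, its origin then 30 to 44 mm from this one
- tray_a: shallow grey tray 110 x 110 x 12 mm, fixed, holding the orange clip; floor 3 mm thick; origin under its centre
- tray_b: the same tray, fixed, holding the larger grey clip
- big_clip: the larger grey clip with black arms, 45 x 52 x 84 mm, standing in the other tray; not for this pipe, leave it; origin under its centre
- screwdriver: screwdriver lying on the table, leave it
- wrench: steel open-ended wrench lying on the table, leave it
- solvent: white bottle with a blue cap, 56 mm across, 140 mm tall, leave it
- jar: amber jar with a black cap, 60 mm across, 70 mm tall, leave it
- lens_ring: brass lens ring, 60 mm across, 12 mm high, flat on the table, leave it

How it is judged:
By the outcome, as a careful person would: the job done as asked, in the order asked, and still so for the second after the job is handed in, with the robot touching nothing.
It also fails if it takes over 48 s, if anything falls off the work surface, if the arm or the gripper's body presses on something with over 40 N, if the wrist force passes 120 N, or if a joint passes its speed limit or range.

## Working session

There is one attempt and no reset: what is moved stays moved. The work goes in short steps, Python scripts to look and compute and a tool call to move; the robot and the scene stay as the last step left them, time stands still between calls to the robot, and variables do not carry over. Pictures are saved under pics/ and viewed, at most 10 in all, crops included, and the job is handed in when it is done.

Besides the shell and the picture viewer there is one more tool, called after "Emit:" by a JSON object that holds its "fn" and its "kwargs", one argument or row to a line. arm_command: Moves the arm, as the interface text tells. Its arguments: {"type":"object","properties":{"targets":{"type":"array","items":{"type":"array","items":{"type":"number"}}}},"required":["targets"]}

```bash
ls; mkdir -p pics; cat > h.py <<'E'
import numpy as np, cv2
from cell import env
from scipy.spatial.transform import Rotation as R
def cam(n):
    s=env.state(); c=env.read_camera(n)
    f=c["frame"].shape[0]/2/np.tan(np.radians(c["vertical_fov"])/2)
    if n=="wrist":
        T=np.eye(4); T[:3,:3]=R.from_euler("xyz",s["tcp_rot"]).as_matrix(); T[:3,3]=s["eef_pos"]
        M=T@np.array(c["hand_eye"])
    else: M=np.array(c["world_from_camera"])
    return c["frame"],dict(f=f,cx=c["cx"],cy=c["cy"],M=M)
def at_z(k,u,v,z):
    d=k["M"][:3,:3]@np.array([(u-k["cx"])/k["f"],(v-k["cy"])/k["f"],1]); o=k["M"][:3,3]
    return o+d*(z-o[2])/d[2]
def proj(k,p):
    q=np.linalg.inv(k["M"])@np.append(p,1); return np.array([k["f"]*q[0]/q[2]+k["cx"],k["f"]*q[1]/q[2]+k["cy"]])
def save(n,fr,scale=1.5): cv2.imwrite("pics/"+n+".png",cv2.resize(fr[:,:,::-1],None,fx=scale,fy=scale,interpolation=cv2.INTER_CUBIC))
E
python3 - <<'E'
from h import *
import pickle
d={}
for n in("top","scene","wrist"):
    fr,k=cam(n); save(n,fr); d[n]=(fr,k); print(n,k["f"],k["cx"],k["cy"],k["M"].round(3).tolist())
pickle.dump(d,open("d.pkl","wb")); print(env.state())
E
```

```text
pics
top 374.9182878024846 261.4275515683302 195.62325234284228 [[0.014, -0.985, 0.169, 314.885], [-1.0, -0.014, 0.001, 10.728], [0.001, -0.169, -0.986, 1075.569], [0.0, 0.0, 0.0, 1.0]]
scene 395.7722960827139 252.57188678674785 191.37612810765089 [[-0.857, 0.338, -0.388, 986.772], [0.515, 0.552, -0.656, 896.252], [-0.008, -0.762, -0.648, 929.102], [0.0, 0.0, 0.0, 1.0]]
wrist 322.00217082531407 253.1459273790555 196.23898351286059 [[0.226, 0.945, 0.236, 75.103], [0.974, -0.219, -0.056, 624.57], [-0.001, 0.243, -0.97, 384.342], [0.0, 0.0, 0.0, 1.0]]
{'t': 0.15, 'joints': array([ 1.23738481e+00,  4.91398791e-01,  1.55929470e+00,  6.52514602e-06,
        1.09170565e+00, -1.05594354e-01]), 'qvel': array([-0.00147929, -0.00090906, -0.00310419,  0.00053479,  0.00164514,
        0.00074619]), 'tau': array([ 2.07254605e-03, -6.12900567e+01, -2.58275288e+01,  6.92507043e-02,
        4.73248959e-02, -7.76523234e-05]), 'eef_pos': array([141.07378779, 608.69461808, 214.21493144]), 'tcp_rot': array([-3.14079127e+00, -9.07576078e-05,  2.91377244e+00]), 'ft_force': array([-0.88903221, -0.16935352,  0.10905915]), 'moment': array([ 0.00155345,  0.05446319, -0.00820924]), 'grip_force': 0.0, 'opening': 0.998291592480138}
```

View pics/top.png

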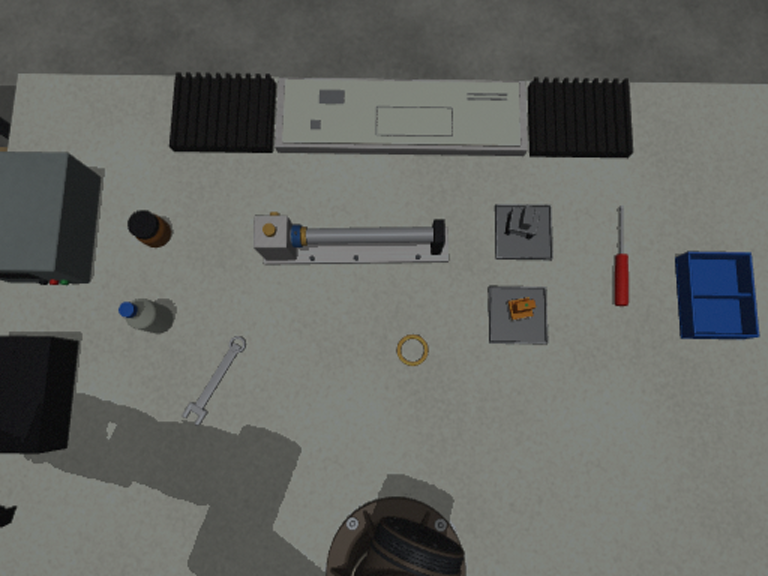

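View pics/scene.png

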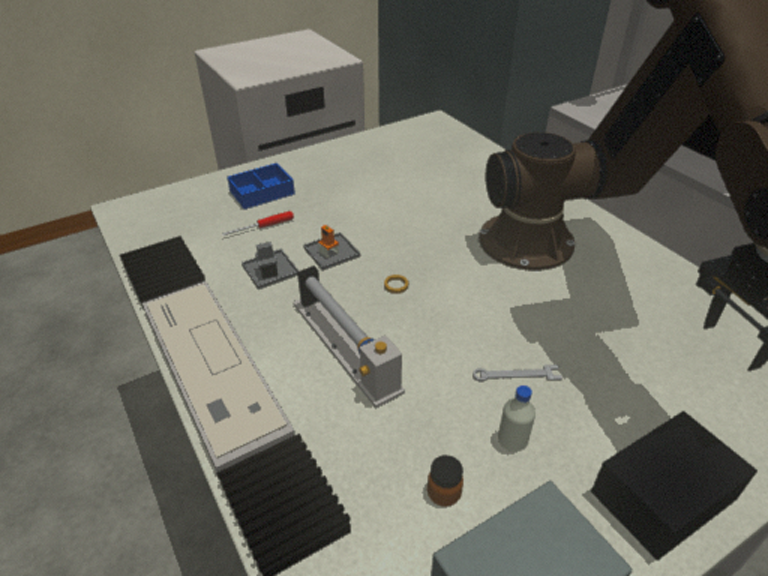

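The top view shows the rig at (254–450, 205–262), with its collar at column 298 on the left (+y) end. The orange clip is at about (521, 308) in the tray at (518, 315). The scene view agrees. I'll enlarge crops of the clip and rig.

```bash
python3 - <<'E'
from h import *
import pickle
fr,k=pickle.load(open("d.pkl","rb"))["top"]
a=fr[130:185,165:305]; b=fr[185:235,320:372]
A=cv2.resize(a,(784,308),interpolation=2); B=cv2.resize(b,(300,288),interpolation=2)
im=np.zeros((600,790,3),np.uint8); im[:308,:784]=A; im[310:598,:300]=B
save("crop",im,1)
for n,u,v,z in [("tray centre",518,315,10),("clip head top",523,303,80),("bracket top",438,223,105),("pipe top R",432,236,94),("pipe top L",308,236,94),("collar",298,236,100)]:
    print(n,at_z(k,u/1.5,v/1.5,z).round(1))
E
```

```text
tray centre [ 459.8 -229.1   10. ]
clip head top [ 472.1 -222.9   80. ]
bracket top [610.9 -68.5 105. ]
pipe top R [589.8 -58.6  94. ]
pipe top L [586.5 164.9  94. ]
collar [584.6 181.9 100. ]
```

View pics/crop.png

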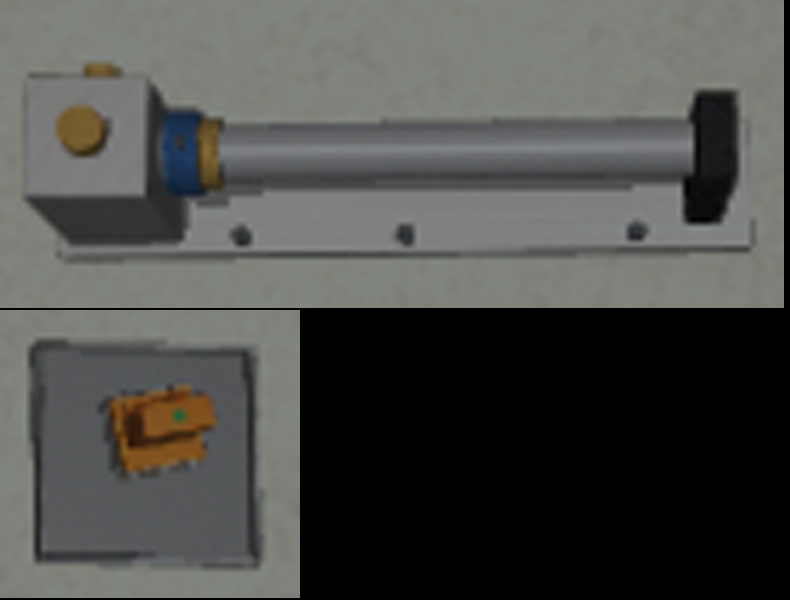

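The clip's head centre is at about crop (178, 415). Its bore tilts 11–13° from the pipe direction. The sleeve's end is at crop column 220. I'll start moving by way of a clear waypoint.

Emit:
{"fn": "arm_command", "kwargs": {
  "targets": [
    [-371,-231,-45,0,1],
    [-371,-231,-45,0,1],
    [-371,-231,-45,0,1],
    [-371,-231,-45,0,1],
    [-371,-231,-45,0,1]
  ]
}}

```text
t: 0.65
eef_pos: [318.1, 431.6, 240.4]
tcp_rot: [3.142, -0.0, 2.914]
ft_force: [1.3, 1.0, 0.1]
opening: 0.999
grip_force: 0.0
```

Emit:
{"fn": "arm_command", "kwargs": {
  "targets": [
    [-212,-241,-20,9,1],
    [-212,-241,-20,17,1],
    [-212,-241,-20,26,1],
    [-212,-241,-20,34,1],
    [-212,-241,-20,42,1]
  ]
}}

```text
t: 1.15
eef_pos: [435.8, 211.5, 256.0]
tcp_rot: [3.141, -0.0, 2.175]
ft_force: [0.7, 1.4, 0.5]
opening: 0.999
grip_force: 0.0
```

```bash
cat >> h.py <<'E'
def shift(p,yaw=None):
    s=env.state(); Rm=R.from_euler("xyz",s["tcp_rot"]).as_matrix()
    y=np.degrees(s["tcp_rot"][2]); 
    print("pos",s["eef_pos"].round(1),"yaw",y.round(2),"shift",(Rm.T@(np.array(p)-s["eef_pos"])).round(1),"turn",None if yaw is None else round(y-yaw,2))
E
python3 -c "
from h import *
shift([475,-223,180],101)"
```

```text
pos [435.8 211.5 256. ] yaw 124.61 shift [-379.9 -214.6   75.9] turn 23.61
```

Emit:
{"fn": "arm_command", "kwargs": {
  "targets": [
    [-380,-215,30,8,1],
    [-380,-215,30,16,1],
    [-380,-215,30,24,1],
    [-380,-215,30,24,1],
    [-380,-215,30,24,1]
  ]
}}

```text
t: 1.65
eef_pos: [458.8, -36.9, 238.6]
tcp_rot: [3.141, -0.0, 1.762]
ft_force: [1.6, 0.5, -0.4]
opening: 0.999
grip_force: 0.0
```

```bash
python3 -c "
from h import *
shift([475,-223,180],101)"
```

```text
pos [458.8 -36.9 238.6] yaw 100.93 shift [-185.8  -19.4   58.6] turn -0.07
```

Emit:
{"fn": "arm_command", "kwargs": {
  "targets": [
    [-186,-19,59,0,1],
    [-186,-19,59,0,1],
    [-186,-19,59,0,1],
    [-186,-19,59,0,1],
    [-186,-19,59,0,1]
  ]
}}

```text
t: 2.15
eef_pos: [475.3, -225.2, 177.6]
tcp_rot: [-3.14, -0.001, 1.758]
ft_force: [-0.6, 0.5, 0.2]
opening: 0.999
grip_force: 0.0
```

```bash
python3 -c "
from h import *
import pickle
fr,k=cam('wrist'); save('w1',fr,1.5); pickle.dump((fr,k),open('w1.pkl','wb')); shift([475,-223,180],101)"
```

```text
pos [ 475.1 -223.   178.3] yaw 100.75 shift [ 0.  -0.1 -1.7] turn -0.25
```

View pics/w1.png

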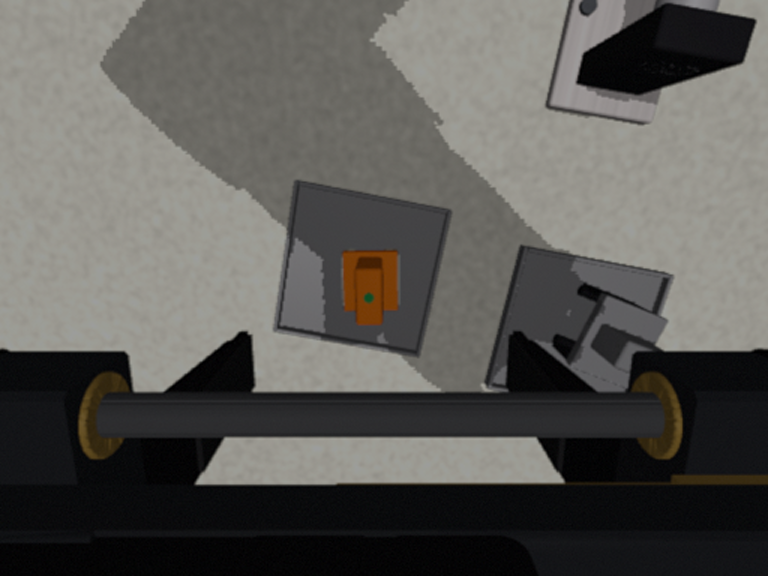

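The wrist view shows the clip's head top at (355–382, 268–325), with its centre at (369, 297) on the green dot. It is squared up with the tool. The larger clip stands at about (620, 330) and the fingers clear it.

```bash
python3 -c "
from h import *
import pickle
fr,k=pickle.load(open('w1.pkl','rb'))
f=lambda u,v,z:at_z(k,u/1.5,v/1.5,z)
c=f(369,297,80);print(c)
for a,b,z in [((355,296),(382,296),80),((369,268),(369,325),80),((342,290),(399,290),38),((342,252),(344,308),38),((355.5,268),(356,325),80),((382,268),(382.5,325),80)]:
    p=f(*a,z);q=f(*b,z);d=(p-q)[:2];print(np.hypot(*d).round(1),np.degrees(np.arctan2(d[1],d[0])).round(1)%180)
print(f(314,187,12),f(440,350,12)); print('tray', [f(u,v,12).round(0) for u,v in((297,182),(450,211),(419,354),(276,329))])
shift([c[0],c[1],110]);shift([c[0],c[1],40])
print('brk',f(754,18,105),f(665,5,105))"
```

```text
[ 469.38336368 -226.51015926   80.        ]
15.4 10.699999999999989
33.7 100.4
37.6 10.699999999999989
37.6 101.6
33.7 100.5
33.7 101.3
[ 420.35730314 -174.97596172   12.        ] [ 529.71735949 -273.80841733   12.        ]
tray [array([ 409., -174.,   12.]), array([ 515., -174.,   12.]), array([ 515., -280.,   12.]), array([ 409., -280.,   12.])]
pos [ 475.1 -223.   178.3] yaw 100.75 shift [-2.5 -6.2 68.3] turn None
pos [ 475.1 -223.   178.3] yaw 100.75 shift [ -2.6  -6.1 138.3] turn None
brk [616.65763192 -59.35824678 105.        ] [575.34247599 -61.7710416  105.        ]
```

Emit:
{"fn": "arm_command", "kwargs": {
  "targets": [
    [-2.5,-6,30,0,0.6],
    [-2.5,-6,70,0,0.6],
    [-2.5,-6,105,0,0.6],
    [-2.5,-6,134,0,0.6],
    [-2.5,-6,134,0,0.6]
  ]
}}

```text
t: 2.7
eef_pos: [469.0, -222.8, 43.3]
tcp_rot: [-3.138, -0.004, 1.763]
ft_force: [0.0, 1.3, 0.4]
opening: 0.639
grip_force: 0.0
```

```bash
python3 -c "
from h import *
import pickle
fr,k=cam('wrist'); save('w2',fr,1.5); pickle.dump((fr,k),open('w2.pkl','wb')); shift([469.4,-226.5,44],100.75)"
```

```text
pos [ 469.9 -223.5   45.1] yaw 101.0 shift [-2.9 -1.   1.1] turn 0.25
```

View pics/w2.png

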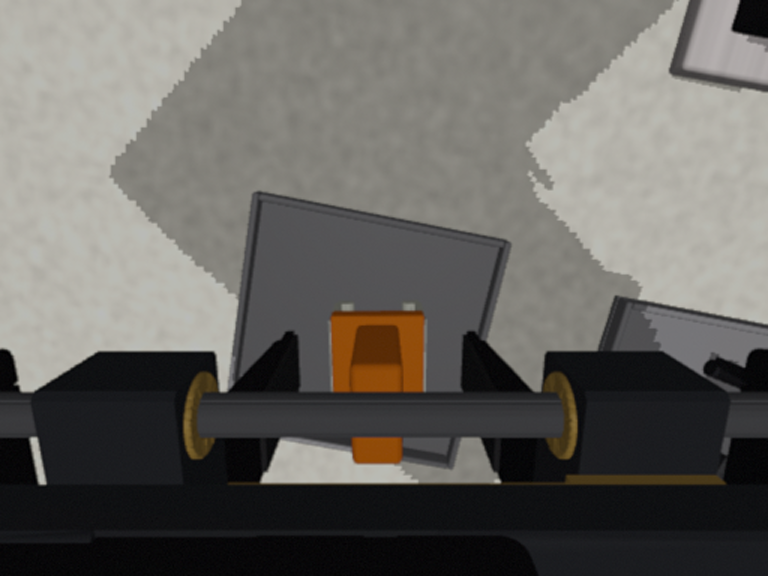

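The head top is at (352–403, ~365–463), between the fingers whose inner tips are at 298 and 463. I'll check how well it is centred along the bore.

```bash
python3 -c "
from h import *
import pickle
fr,k=pickle.load(open('w2.pkl','rb'))
f=lambda u,v,z:at_z(k,u/1.5,v/1.5,z)
for z in(78,80,84):
  a=f(377,365,z);b=f(377,463,z);w=f(352,400,z)-f(403,400,z);print(z,np.hypot(*(a-b)[:2]),np.hypot(*w[:2]),(a+b)/2)
shift((f(377,365,80)+f(377,463,80))/2)"
```

```text
78 33.15842054847864 15.603935844120853 [ 469.34252962 -227.06040026   78.        ]
80 32.669925453857424 15.37405619392781 [ 469.16019322 -226.0174314    80.        ]
84 31.692935264615027 14.914296893541799 [ 468.7955204  -223.93149369   84.        ]
pos [ 469.9 -223.5   45.1] yaw 101.0 shift [ -2.3  -1.2 -34.9] turn None
```

Emit:
{"fn": "arm_command", "kwargs": {
  "targets": [
    [-2.5,-1,0,0,0.5],
    [-2.5,-1,0,0,0],
    [-2.5,-1,0,0,0],
    [-2.5,-1,0,0,0],
    [-2.5,-1,0,0,0]
  ]
}}

```text
t: 3.25
eef_pos: [469.9, -227.4, 46.1]
tcp_rot: [3.141, 0.0, 1.762]
ft_force: [-0.6, 0.7, 0.7]
opening: 0.235
grip_force: 0.0
```

Emit:
{"fn": "arm_command", "kwargs": {
  "targets": [
    [0,0,0,0,0],
    [0,0,0,0,0],
    [0,0,-10,0,0],
    [0,0,-20,0,0],
    [0,0,-30,0,0]
  ]
}}

```text
t: 3.75
eef_pos: [469.8, -227.3, 76.7]
tcp_rot: [3.141, 0.0, 1.762]
ft_force: [-0.8, -0.7, -1.1]
opening: 0.165
grip_force: 30.0
```

```bash
python3 -c "
from h import *
print(env.state()['opening'],env.state()['grip_force'],env.state()['ft_force'])
shift([589,70,180],90)"
```

```text
0.1647379160141448 29.999662041664124 [-0.80211035 -0.70263982 -1.10759821]
pos [ 469.8 -227.3   76.7] yaw 100.95 shift [ 269.3  173.5 -103.3] turn 10.95
```

The clip is held: the opening is 15.7 mm and the force shows about 0.11 kg. Next I'll work out the pipe line from the top view.

```bash
python3 -c "
from h import *
import pickle
fr,k=pickle.load(open('d.pkl','rb'))['top']
c=lambda x,y,z:at_z(k,165+x/5.6-.4,130+y/5.6-.4,z)
print('foot edge',c(63,258,12),c(750,247,12))
print('pipe',c(225,153.5,80),c(685,150.5,80))
print('bracket top',c(696,92,105),c(738,92,105));print('collar mid',c(182,153,80),c(200,153,80),c(220,153,80))
p=np.array([589,30,190.])
shift(p,91)"
```

```text
foot edge [552.97681774 261.21742768  12.        ] [563.98296612 -95.08081557  12.        ]
pipe [591.27292363 168.67020631  80.        ] [596.06722241 -56.59206534  80.        ]
bracket top [618.09981205 -60.10523193 105.        ] [618.39385311 -80.26690269 105.        ]
collar mid [591.21961272 189.7316157   80.        ] [591.34775872 180.91956777  80.        ] [591.49014674 171.12815663  80.        ]
pos [ 469.8 -227.3   76.7] yaw 100.95 shift [ 230.   165.9 -113.3] turn 9.95
```

Emit:
{"fn": "arm_command", "kwargs": {
  "targets": [
    [0,0,-50,0,0],
    [0,0,-100,0,0],
    [0,0,-113,0,0],
    [40,30,-113,4,0],
    [80,60,-113,10,0]
  ]
}}

```text
t: 4.25
eef_pos: [513.8, -137.2, 190.4]
tcp_rot: [3.139, 0.001, 1.581]
ft_force: [0.5, 0.6, -1.0]
opening: 0.166
grip_force: 30.0
```

```bash
python3 -c "
from h import *
shift([592,80,190],91.5)"
```

```text
pos [ 513.8 -137.2  190.4] yaw 90.59 shift [216.4  80.5   0.4] turn -0.91
```

Emit:
{"fn": "arm_command", "kwargs": {
  "targets": [
    [216,80.5,0,-1,0],
    [216,80.5,0,-1,0],
    [216,80.5,0,-1,0],
    [216,80.5,0,-1,0],
    [216,80.5,0,-1,0]
  ]
}}

```text
t: 4.75
eef_pos: [590.8, 83.2, 189.6]
tcp_rot: [3.141, -0.0, 1.607]
ft_force: [-0.0, -0.5, -1.4]
opening: 0.168
grip_force: 30.0
```

Emit:
{"fn": "arm_command", "kwargs": {
  "targets": [
    [0,0,0,0,0],
    [0,0,0,0,0]
  ]
}}

```text
t: 4.95
eef_pos: [590.1, 80.3, 189.1]
tcp_rot: [3.142, 0.0, 1.606]
ft_force: [-0.7, -0.1, -1.6]
opening: 0.166
grip_force: 30.0
```

```bash
python3 -c "
from h import *
import pickle
fr,k=cam('wrist'); save('w3',fr,1.5); pickle.dump((fr,k),open('w3.pkl','wb')); shift([591.5,131,190],91.5)"
```

```text
pos [590.   79.5 189.1] yaw 91.96 shift [51.4  3.3 -0.9] turn 0.46
```

View pics/w3.png

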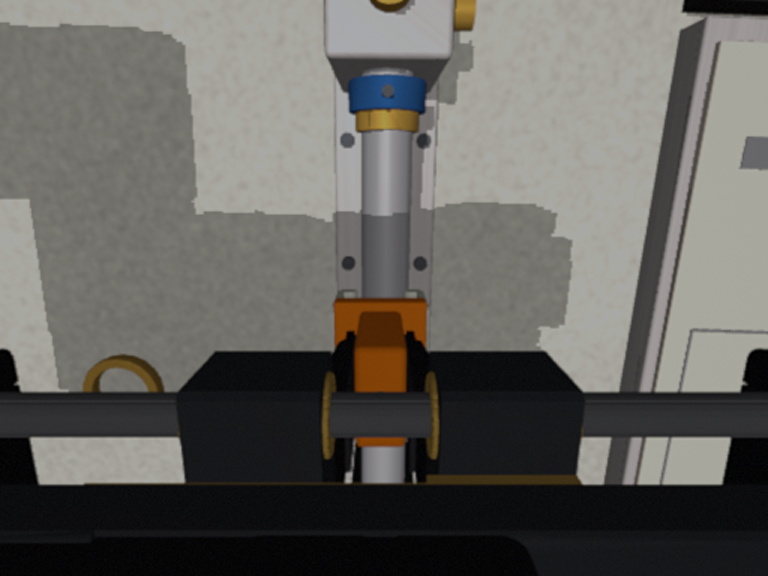

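The wrist view looks straight along the pipe. The pipe's edges are at 362/412 (row 135) and 361/408 (row 290). The collar is at rows 77–112, the sleeve ends at row ~131, and the clip's saddle spans 334–427 with its front edge at row ~299.

```bash
python3 -c "
from h import *
import pickle
fr,k=pickle.load(open('w3.pkl','rb'))
g=cv2.cvtColor(fr,cv2.COLOR_RGB2HSV)
for v in (92,100,110,120,130,150,165,180,190): # pipe edge via gradient
  row=cv2.GaussianBlur(fr[v-2:v+3].mean(0).mean(1)[None],(1,1),0)[0]; d=np.abs(np.diff(row)); print(v,[ (int(i),round(float(d[i]),0)) for i in np.argsort(-d[225:295])[:7]+225])
f=lambda u,v,z:at_z(k,u/1.5,v/1.5,z)
s=env.state();Rm=R.from_euler('xyz',s['tcp_rot']).as_matrix();t=lambda p:(Rm.T@(p-s['eef_pos'])).round(2)
print('saddle front in tool, mid', t((f(334,310,167)+f(427,310,167))/2),np.linalg.norm(f(334,310,167)-f(427,310,167)))
print('saddle front edge',[t(f(380,299,z)) for z in(185,182)])
h=s['eef_pos'][2]+35
print('head', t(f(355,362,h)),t(f(406.5,362,h)),t(f(380,445,h)))
for v,a,b in((135,362,412),(290,361,408)):
  print('pipe',f(a,v,80),f(b,v,80),(f(a,v,80)+f(b,v,80))/2)
print('collar top faces',f(387,77,101),f(387,112,101),'sleeve end',f(387,110,97.5),f(387,131,97.5))
"
```

```text
92 [(226, 51.0), (240, 48.0), (235, 40.0), (286, 40.0), (236, 32.0), (277, 32.0), (291, 32.0)]
100 [(240, 48.0), (282, 29.0), (281, 21.0), (274, 19.0), (290, 19.0), (239, 15.0), (288, 13.0)]
110 [(240, 48.0), (290, 28.0), (281, 27.0), (288, 25.0), (280, 22.0), (274, 18.0), (239, 15.0)]
120 [(240, 48.0), (281, 27.0), (280, 25.0), (288, 17.0), (290, 16.0), (239, 15.0), (274, 14.0)]
130 [(240, 48.0), (280, 27.0), (279, 22.0), (289, 20.0), (239, 16.0), (273, 14.0), (287, 13.0)]
150 [(240, 29.0), (273, 18.0), (272, 16.0), (239, 10.0), (289, 10.0), (288, 7.0), (225, 6.0)]
165 [(240, 28.0), (272, 17.0), (273, 15.0), (288, 14.0), (239, 10.0), (225, 8.0), (286, 8.0)]
180 [(240, 23.0), (272, 20.0), (276, 11.0), (271, 11.0), (241, 11.0), (282, 11.0), (288, 11.0)]
190 [(240, 23.0), (272, 19.0), (271, 14.0), (287, 11.0), (241, 11.0), (225, 7.0), (239, 7.0)]
saddle front in tool, mid [14.33  0.56 22.08] 38.48283615178407
saddle front edge [array([23.72,  0.33,  4.08]), array([22.94,  0.33,  7.08])]
head [ 14.43  -7.16 -35.  ] [ 14.44   8.24 -35.  ] [-13.33   0.35 -35.  ]
pipe [577.34096854 168.81470684  80.        ] [604.85513229 169.78639178  80.        ] [591.09805041 169.30054931  80.        ]
pipe [579.06252922  81.03651934  80.        ] [606.99981403  82.02260371  80.        ] [593.03117163  81.52956153  80.        ]
collar top faces [589.78408881 195.09176542 101.        ] [590.42022537 178.77161867 101.        ] sleeve end [590.41834141 180.13953898  97.5       ] [590.81480557 169.96821131  97.5       ]
```

```bash
python3 -c "
from h import *
shift([591.4,129,134],91.26); print(env.state()['ft_force'])"
```

```text
pos [590.   79.5 189.1] yaw 91.96 shift [49.4  3.1 55.1] turn 0.7
[ 1.10121062  0.14965705 -0.64932763]
```

Emit:
{"fn": "arm_command", "kwargs": {
  "targets": [
    [25,3,0,0.7,0],
    [49.4,3,0,0.7,0],
    [49.4,3,20,0.7,0],
    [49.4,3,40,0.7,0],
    [49.4,3,50,0.7,0]
  ]
}}

```text
t: 5.5
eef_pos: [591.0, 128.1, 137.6]
tcp_rot: [-3.14, 0.0, 1.591]
ft_force: [-0.3, -0.5, -1.0]
opening: 0.168
grip_force: 30.0
```

Emit:
{"fn": "arm_command", "kwargs": {
  "targets": [
    [0,0,0,0,0],
    [0,0,0,0,0],
    [0,0,0,0,0]
  ]
}}

```text
t: 5.8
eef_pos: [592.2, 129.0, 139.7]
tcp_rot: [3.14, -0.0, 1.592]
ft_force: [0.1, 0.7, -0.7]
opening: 0.167
grip_force: 30.0
```

```bash
python3 -c "
from h import *
import pickle
fr,k=cam('wrist'); save('w4',fr,1.5); pickle.dump((fr,k),open('w4.pkl','wb'));
shift([591.4,129,134],91.26); print(env.state()['ft_force'],env.state()['tcp_rot'])"
```

```text
pos [592.1 129.1 139.6] yaw 91.23 shift [-0.1 -0.7  5.6] turn -0.03
[-0.55221898  0.71851313 -1.11057215] [ 3.14008423e+00 -1.87675216e-04  1.59219814e+00]
```

View pics/w4.png

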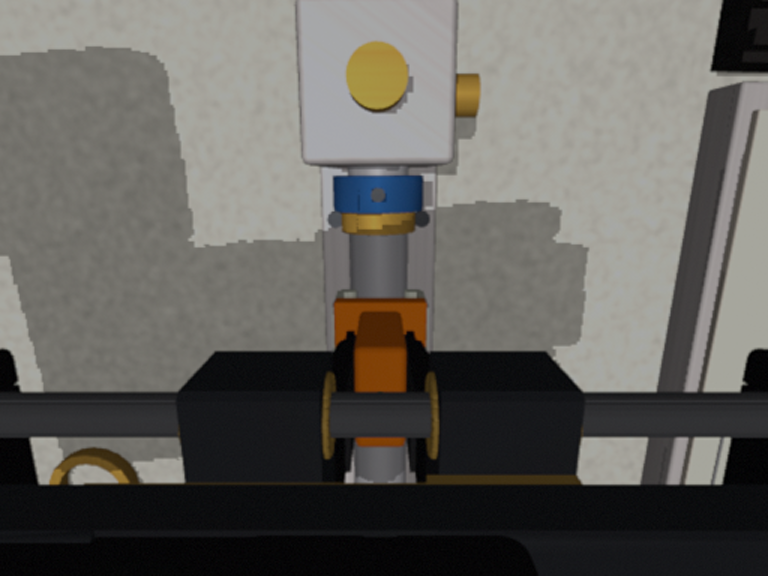

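The pipe's edges are at 350/407, so it is centred at 378.7, while the clip is centred at 380.5. That puts the clip about 0.8 mm to the right, and my calculation agrees (−0.7). I'll correct this and descend slowly.

Emit:
{"fn": "arm_command", "kwargs": {
  "targets": [
    [0,-0.8,2,0,0],
    [0,-0.8,4,0,0],
    [0,-0.8,6,0,0],
    [0,-0.8,7,0,0],
    [0,-0.8,8,0,0]
  ]
}}

```text
t: 6.35
eef_pos: [591.0, 129.4, 130.6]
tcp_rot: [3.141, -0.0, 1.593]
ft_force: [1.5, -0.1, 0.6]
opening: 0.165
grip_force: 30.0
```

Emit:
{"fn": "arm_command", "kwargs": {
  "targets": [
    [0,0,1,0,0],
    [0,0,2,0,0],
    [0,0,3,0,0],
    [0,0,4,0,0],
    [0,0,4,0,0]
  ]
}}

```text
t: 6.85
eef_pos: [591.6, 129.5, 127.9]
tcp_rot: [3.139, -0.0, 1.593]
ft_force: [0.1, -0.1, 8.8]
opening: 0.163
grip_force: 30.0
```

Emit:
{"fn": "arm_command", "kwargs": {
  "targets": [
    [0,0,1,0,0],
    [0,0,2,0,0],
    [0,0,2,0,0]
  ]
}}

```text
t: 7.15
eef_pos: [591.6, 129.5, 125.9]
tcp_rot: [3.139, -0.0, 1.593]
ft_force: [-1.0, -0.1, 9.5]
opening: 0.168
grip_force: 30.0
```

Emit:
{"fn": "arm_command", "kwargs": {
  "targets": [
    [0,0,1,0,0],
    [0,0,2,0,0],
    [0,0,2,0,0]
  ]
}}

```text
t: 7.45
eef_pos: [591.6, 129.5, 123.8]
tcp_rot: [3.139, -0.0, 1.593]
ft_force: [-0.4, 0.4, 8.5]
opening: 0.17
grip_force: 30.0
```

Emit:
{"fn": "arm_command", "kwargs": {
  "targets": [
    [0,0,1,0,0],
    [0,0,2,0,0],
    [0,0,3,0,0]
  ]
}}

```text
t: 7.75
eef_pos: [591.5, 129.5, 120.6]
tcp_rot: [3.14, -0.0, 1.593]
ft_force: [-0.2, 0.5, 5.3]
opening: 0.169
grip_force: 30.0
```

Emit:
{"fn": "arm_command", "kwargs": {
  "targets": [
    [0,0,1,0,0],
    [0,0,2,0,0],
    [0,0,2,0,0]
  ]
}}

```text
t: 8.05
eef_pos: [591.2, 129.4, 117.8]
tcp_rot: [3.141, -0.0, 1.593]
ft_force: [2.0, 0.2, 3.3]
opening: 0.169
grip_force: 30.0
```

Emit:
{"fn": "arm_command", "kwargs": {
  "targets": [
    [0,0,1,0,0],
    [0,0,2,0,0],
    [0,0,2,0,0]
  ]
}}

```text
t: 8.35
eef_pos: [590.9, 129.4, 115.2]
tcp_rot: [-3.141, -0.0, 1.593]
ft_force: [3.5, -0.0, -2.0]
opening: 0.164
grip_force: 30.0
```

Emit:
{"fn": "arm_command", "kwargs": {
  "targets": [
    [0,0.3,1,0,0],
    [0,0.3,2,0,0],
    [0,0.3,2,0,0]
  ]
}}

```text
t: 8.65
eef_pos: [591.0, 129.3, 113.1]
tcp_rot: [-3.141, -0.0, 1.593]
ft_force: [2.2, 0.3, -5.3]
opening: 0.169
grip_force: 30.0
```

Emit:
{"fn": "arm_command", "kwargs": {
  "targets": [
    [0,0,0.7,0,0],
    [0,0,1.4,0,0],
    [0,0,1.4,0,0]
  ]
}}

```text
t: 8.95
eef_pos: [591.1, 129.4, 112.0]
tcp_rot: [-3.141, -0.0, 1.593]
ft_force: [2.2, 0.1, -5.9]
opening: 0.167
grip_force: 30.0
```

Emit:
{"fn": "arm_command", "kwargs": {
  "targets": [
    [0,0,0.7,0,0],
    [0,0,1.4,0,0],
    [0,0,1.4,0,0]
  ]
}}

```text
t: 9.25
eef_pos: [591.1, 129.4, 110.7]
tcp_rot: [-3.141, -0.0, 1.593]
ft_force: [1.2, -0.6, -5.4]
opening: 0.166
grip_force: 30.0
```

Emit:
{"fn": "arm_command", "kwargs": {
  "targets": [
    [0,0,0.7,0,0],
    [0,0,0.7,0,0]
  ]
}}

```text
t: 9.45
eef_pos: [591.2, 129.4, 110.1]
tcp_rot: [3.142, -0.0, 1.593]
ft_force: [2.7, 0.9, -4.5]
opening: 0.17
grip_force: 30.0
```

Emit:
{"fn": "arm_command", "kwargs": {
  "targets": [
    [0,0,0.5,0,0],
    [0,0,1,0,0],
    [0,0,1,0,0]
  ]
}}

```text
t: 9.75
eef_pos: [591.3, 129.4, 109.9]
tcp_rot: [3.141, -0.0, 1.593]
ft_force: [-0.6, 0.2, 4.6]
opening: 0.164
grip_force: 30.0
```

Emit:
{"fn": "arm_command", "kwargs": {
  "targets": [
    [0,0,0.5,0,0],
    [0,0,0.5,0,0]
  ]
}}

```text
t: 9.95
eef_pos: [591.3, 129.4, 109.9]
tcp_rot: [3.141, -0.0, 1.593]
ft_force: [-1.0, -0.1, 8.0]
opening: 0.167
grip_force: 30.0
```

Emit:
{"fn": "arm_command", "kwargs": {
  "targets": [
    [0,0,0.5,0,0],
    [0,0,1,0,0],
    [0,0,1,0,0]
  ]
}}

```text
t: 10.25
eef_pos: [591.4, 129.4, 109.9]
tcp_rot: [3.14, -0.0, 1.593]
ft_force: [-4.5, -0.7, 18.0]
opening: 0.165
grip_force: 30.0
```

The force rises steeply to 18 N with z steady at 109.9, so the clip is home. I'll ease off and slide.

Emit:
{"fn": "arm_command", "kwargs": {
  "targets": [
    [0,0,-1,0,0],
    [0,0,-1.8,0,0],
    [2,0,-1.8,0,0],
    [4,0,-1.8,0,0],
    [6,0,-1.8,0,0]
  ]
}}

```text
t: 10.75
eef_pos: [591.4, 134.8, 109.9]
tcp_rot: [3.141, 0.001, 1.593]
ft_force: [-0.5, -5.7, 6.7]
opening: 0.165
grip_force: 30.0
```

Emit:
{"fn": "arm_command", "kwargs": {
  "targets": [
    [2,0,0,0,0],
    [4,0,0,0,0],
    [5,0,0,0,0],
    [6,0,0,0,0]
  ]
}}

```text
t: 11.15
eef_pos: [591.3, 140.8, 109.9]
tcp_rot: [3.141, 0.001, 1.593]
ft_force: [-0.4, -5.8, 7.1]
opening: 0.164
grip_force: 30.0
```

Emit:
{"fn": "arm_command", "kwargs": {
  "targets": [
    [0.5,0,-0.7,0,0],
    [1,0,-0.7,0,0],
    [2,0,-0.7,0,0]
  ]
}}

```text
t: 11.45
eef_pos: [591.0, 143.3, 110.0]
tcp_rot: [3.142, 0.0, 1.593]
ft_force: [0.5, -3.0, -1.3]
opening: 0.165
grip_force: 30.0
```

Emit:
{"fn": "arm_command", "kwargs": {
  "targets": [
    [0.7,0,0,0,0],
    [1.4,0,0,0,0],
    [2,0,0,0,0]
  ]
}}

```text
t: 11.75
eef_pos: [590.9, 145.5, 110.0]
tcp_rot: [-3.142, -0.0, 1.593]
ft_force: [3.0, -1.5, -2.6]
opening: 0.17
grip_force: 30.0
```

Emit:
{"fn": "arm_command", "kwargs": {
  "targets": [
    [0.4,0,0.1,0,0],
    [0.8,0,0.1,0,0],
    [0.8,0,0.1,0,0]
  ]
}}

```text
t: 12.05
eef_pos: [590.8, 146.3, 110.0]
tcp_rot: [3.142, -0.0, 1.593]
ft_force: [2.8, -1.2, -3.1]
opening: 0.169
grip_force: 30.0
```

Emit:
{"fn": "arm_command", "kwargs": {
  "targets": [
    [0.4,0,0,0,0],
    [0.8,0,0,0,0],
    [0.8,0,0,0,0]
  ]
}}

```text
t: 12.35
eef_pos: [590.8, 147.1, 110.0]
tcp_rot: [-3.142, -0.0, 1.593]
ft_force: [3.1, -1.7, -3.0]
opening: 0.167
grip_force: 30.0
```

Emit:
{"fn": "arm_command", "kwargs": {
  "targets": [
    [0.4,0,0,0,0],
    [0.8,0,0,0,0],
    [0.8,0,0,0,0]
  ]
}}

```text
t: 12.65
eef_pos: [590.8, 147.9, 110.0]
tcp_rot: [-3.142, -0.0, 1.593]
ft_force: [2.0, -1.9, -4.1]
opening: 0.166
grip_force: 30.0
```

Emit:
{"fn": "arm_command", "kwargs": {
  "targets": [
    [0.4,0,0.2,0,0],
    [0.8,0,0.2,0,0],
    [0.8,0,0.2,0,0]
  ]
}}

```text
t: 12.95
eef_pos: [590.8, 148.6, 110.0]
tcp_rot: [3.141, -0.0, 1.593]
ft_force: [1.6, -2.0, -0.8]
opening: 0.169
grip_force: 30.0
```

Emit:
{"fn": "arm_command", "kwargs": {
  "targets": [
    [0.4,0,0,0,0],
    [0.8,0,0,0,0],
    [0.8,0,0,0,0]
  ]
}}

```text
t: 13.25
eef_pos: [590.8, 149.4, 110.0]
tcp_rot: [3.141, -0.0, 1.593]
ft_force: [1.7, -2.9, 0.8]
opening: 0.166
grip_force: 30.0
```

Emit:
{"fn": "arm_command", "kwargs": {
  "targets": [
    [0.4,0,0,0,0],
    [0.8,0,0,0,0],
    [0.8,0,0,0,0]
  ]
}}

```text
t: 13.55
eef_pos: [590.8, 150.2, 110.0]
tcp_rot: [3.141, -0.0, 1.593]
ft_force: [1.5, -2.9, 0.5]
opening: 0.169
grip_force: 30.0
```

Emit:
{"fn": "arm_command", "kwargs": {
  "targets": [
    [0.4,0,0,0,0],
    [0.8,0,0,0,0],
    [0.8,0,0,0,0]
  ]
}}

```text
t: 13.85
eef_pos: [590.8, 150.4, 110.0]
tcp_rot: [3.142, 0.001, 1.593]
ft_force: [1.5, -7.7, 1.9]
opening: 0.166
grip_force: 30.0
```

Emit:
{"fn": "arm_command", "kwargs": {
  "targets": [
    [0.4,0,0,0,0],
    [0.8,0,0,0,0],
    [0.8,0,0,0,0]
  ]
}}

```text
t: 14.15
eef_pos: [590.8, 150.6, 110.0]
tcp_rot: [-3.142, 0.002, 1.593]
ft_force: [1.6, -12.2, 3.3]
opening: 0.165
grip_force: 30.0
```

```bash
python3 -c "
from h import *
fr,k=cam('wrist'); save('w5',fr[60:260,150:350],3)"
```

```text
(no output)
```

View pics/w5.png

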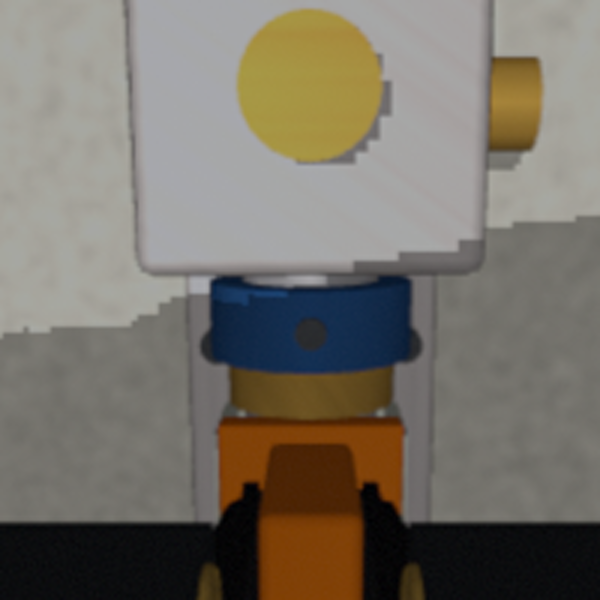

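The picture shows the saddle's front edge against the brass sleeve (crop row ~418). Fy rose to 12 N, of which about 3 N is sliding friction, so the contact push is about 9 N. I'll relax part of the preload, open, check, and lift away.

Emit:
{"fn": "arm_command", "kwargs": {
  "targets": [
    [0.1,0,0,0,0],
    [0.1,0,0,0,0],
    [-0.5,0,-0.2,0,0],
    [-1,0,-0.3,0,0],
    [-1,0,-0.3,0,0]
  ]
}}

```text
t: 14.7
eef_pos: [590.8, 150.4, 110.0]
tcp_rot: [-3.141, 0.0, 1.593]
ft_force: [2.0, -6.3, -1.0]
opening: 0.168
grip_force: 30.0
```

Emit:
{"fn": "arm_command", "kwargs": {
  "targets": [
    [0,0,0,0,0.3],
    [0,0,0,0,0.5],
    [0,0,0,0,0.5],
    [0,0,0,0,0.5],
    [0,0,0,0,0.5]
  ]
}}

```text
t: 15.2
eef_pos: [590.7, 151.0, 110.2]
tcp_rot: [-3.142, -0.0, 1.593]
ft_force: [-0.4, 0.3, 0.2]
opening: 0.487
grip_force: 0.0
```

Emit:
{"fn": "arm_command", "kwargs": {
  "targets": [
    [0,0,-15,0,0.5],
    [0,0,-40,0,0.5],
    [0,0,-80,0,0.5],
    [0,0,-100,0,0.5],
    [0,0,-100,0,0.5]
  ]
}}

```text
t: 15.7
eef_pos: [591.8, 151.0, 213.2]
tcp_rot: [3.136, -0.001, 1.593]
ft_force: [-0.3, -0.1, -0.3]
opening: 0.5
grip_force: 0.0
```

```bash
python3 -c "
from h import *
import pickle
fr,k=cam('wrist'); save('w6',fr,1.5); pickle.dump((fr,k),open('w6.pkl','wb'));s=env.state();print(s['eef_pos'],s['ft_force'],s['t'])"
```

```text
[591.01285983 150.91043998 211.16852955] [-0.35483778  0.33519717 -1.22051467] 15.75
```

View pics/w6.png

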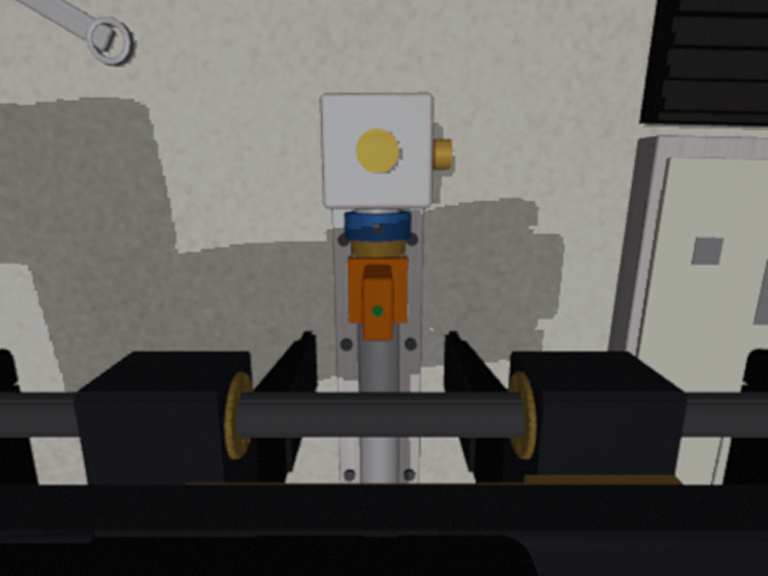

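The clip sits upright and square on the pipe. Its front edge (row 257) is against the sleeve, the collar is where it was, and the gripper is clear. I'll hand it in.

```bash
python3 -c "
from h import *
print(env.job_done())"
```

```text
the job is handed in; nothing more can be done
None
```

The clip is snapped fully home on the pipe, butted against the brass sleeve with a push of about 9–10 N, and released; the collar showed no movement, and I handed the job in at about 16 s.

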